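# Make up the marking-out kit and the fixing kit

### The arm

A 6-joint arm with a two-finger parallel gripper is mounted at the origin on the work surface; the furniture and walls round the work are solid. World frame = base frame: x ahead of the robot, y to its left, z up, the work surface at z = 0. Lengths are in m, angles in rad, forces in N, time in s.
With the tool pointing down it reaches from about 0.3 to 0.75 m from the base axis. Payload 8.5 kg.
Tool frame: the origin (TCP) lies at the very end of the fingers, on their centre line; the grasp point (between the pads) lies 19 mm behind it; z points along the fingers, y is the line along which they close (so a half turn about z gives the same grasp; the last joint's range is limited). The gripper opens to 88 mm and grips with 3 to 60 N. Pads are 18 mm wide; open, the fingers measure 123 mm over their backs; the gripper's body (75 mm by 187 mm) begins 45 mm behind the grasp point.
Start: joints at [0.923, 0.381, 1.297, -0, 1.464, -0.215], TCP at [0.231, 0.499, 0.239] pointing down, gripper open.
Joint ranges: [-3.11, 3.11], [-0.89, 2.33], [0.22, 2.48], [-1.42, 4.56], [0.17, 2.85], [-2.88, 2.88]. Speed limits (rad/s): [2.39, 2.39, 3.14, 3.14, 3.14, 3.14].

### API

Orientations are given as a unit quaternion [w, x, y, z].
In Python, from station import state, get_image, camera_info, order, regions_of, landmark_of gives the robot as it stands. The module is installed in compiled form; this text tells all that it offers.
- The arm moves only by the shell command python3 -m handwheel 'ROWS'. ROWS is JSON, a list of rows, each a list of 5 numbers: the closure, from -1 (fully open) to 1 (shut), then the shift along the world's x, y, z in units of 30 mm (1.0 is 30 mm), then the turn about the world's z in units of 6 degrees (1.0 is 6 degrees). A call has 1 to 8 rows; each row shifts and turns the commanded pose from where the row before left it; what a row does not reach is not made up. A row lasts 1/8 s, in which the tool goes at most 62.5 mm and 10.7 degrees, less where a joint would pass 70% of its speed; a pose out of reach is approached as far as the arm can. A call is refused whole if a number of a shift passes 1 or a number of a turn 1, either way. A call with a gripper value outside its range is refused whole. The fingers move at their own pace and stop on an object; the grip force is fixed at half the most. Time passes only in rows, so rows that do not move let the fingers close. It gives the time, the measured TCP pose, the force, the opening and the grip force at its end, in the units of the state.
- state(): the state, without advancing time (a new reading comes with each control period).
- get_image(name): name is "side" or "top"; returns the picture (384x512x3 uint8, red, green, blue); there is no depth.
- camera_info(name): a dict with "vertical_fov" (degrees; the focal length in pixels is half the picture's height over the tangent of half this angle, whatever the lens; pixels are square), "cx", "cy" (the principal point, pixels), "xyz" and "attitude" of the camera in the world. Camera axes: x right, y down, z forward; pixel columns grow to the right and rows downward; lengths in m; the calibration is good to about 2 mm. A picture is of the moment at which its call begins. camera_info takes no time and is no camera call.
- order.sign_off(): hands the job in; it is judged then, once.
Trained networks look in the newest picture that a camera, given by its name, has taken for a name from the list of things; names that differ only in an ending like _2 or _b are one class to them, and where a whole thing is asked for, a point or a joint stands for the part that bears it (a point fixed in the world has none). Each returns a list of dicts, best first, with "score" (0 to 1); they miss things now and then, are a little off and sometimes report something else, mostly with a low value. They report only what shows in the picture. A call takes as long as a camera call.
- regions_of(query, camera): "mask" (384x512 bool, what is visible of it) and "box" ([centre column, centre row, width, height] in pixels, round what is visible of it).
- landmark_of(query, camera): "xy" ([column, row] in pixels: a listed point, or the origin of a listed thing).
The state is a dict: "clock": time; "joints": joint angles; "qd": joint speeds; "joint_torque": joint torques, N m; "ee_pos": TCP position; "tcp_rot": TCP orientation; "wrist_force": force on the tool from outside, world axes, zero at the start; "wrist_torque": the same for the moment, N m; "opening": finger opening in m; "finger_force": force on a finger pad.
Only numpy, scipy, OpenCV 4.12 (cv2) and the standard library are available. Lean on these libraries where they do the work, as an engineer would, in place of code of your own. Each camera call takes 0.05 s, during which the arm holds its last target. There are 200 camera calls.

### The job

Make up two kits for the duct fitters from the stock on the bench, each thing wholly inside its own bay, and leave the longer screwdriver and the scriber where they are. Marking-out kit, in the square two-bay tray: stand the tape measure upright in the wide bay and lay the paint marker in the narrow bay. Fixing kit, in the oblong three-bay tray: lay the shorter of the two screwdrivers in the long bay, the bit box flat in the middle-sized bay and the bolt in the smallest bay.

Things in the scene. Friction and masses are not known exactly. Their poses are not given: they have to be found in the camera images.
- two_bay_tray: fixed square dark steel tray, 170 x 170 mm, floor 3 mm thick, rim and divider 12 mm high and 4 mm thick. Origin: centre of the underside. Its one divider runs along its x at y = -13 mm: the narrow bay (162 x 66 mm inside) spans y -81 to -15 mm, the wide bay (162 x 92 mm) spans y -11 to +81 mm, both x -81 to +81 mm.
- three_bay_tray: fixed oblong dark steel tray, 213 mm (its x) x 160 mm (its y), floor 3 mm thick, rim and dividers 12 mm high and 4 mm thick. Origin: centre of the underside. Inside: long bay x -102 to +102, y -76 to -4 mm; middle-sized bay x -102 to +10, y 0 to +76 mm; smallest bay x +14 to +102, y 0 to +76 mm.
- tape_measure: yellow tape measure standing upright, 35 mm (x) x 83 mm (y) x 66 mm high; the case spans x -16 to +18, y -28 to +41 mm, grip it across x. Origin: centre of the underside; z up.
- marker: white paint marker with black cap, 134 mm long (y), 14 mm thick, lying down. Origin: under its middle; top at 13 mm. The thicker of the two thin rods.
- scriber: grey steel scriber with a thin needle point, 125 mm long (y), 11 mm thick, lying down; not wanted, stays where it is. Origin: under its middle.
- short_screwdriver: the shorter screwdriver, 185 mm long along its y, lying down; fluted handle 31 mm wide and 28 mm high from y -6 to +88 mm, 6 mm blade to y -92 mm, its axis 14 mm up. Origin: under its middle. Grip the handle across x, at about y = +25 mm.
- long_screwdriver: the longer screwdriver, 233 mm long along its y, same handle from y +18 to +112 mm; not wanted, stays where it is. Origin: under its middle.
- bit_box: closed dark green drill-bit box, 46 mm (x) x 76 mm (y) x 26 mm high. Origin: centre of the underside; z up.
- bolt: bare M8 hexagon bolt lying down, 38 mm long (y), head 15 mm wide, 13 mm high. Origin: under its middle; grip it across x.

How it is judged:
At the end, for the whole second after the job is handed in: Tape measure upright in the wide bay, marker along the narrow bay, short screwdriver along the long bay, bit box flat in the middle-sized bay, bolt in the smallest bay: each inside its bay, level, down on the tray floor, at rest. Scriber and long screwdriver within 30 mm of where they lay (x of tape_measure in the frame of two_bay_tray between -0.081 and 0.081 m and y of tape_measure in the frame of two_bay_tray between -0.011 and 0.081 m and height (world z) of each of tape_measure, bit_box below 0.008 m and linear speed of each of tape_measure, marker, short_screwdriver, bit_box, bolt below 0.02 m/s and angle between each of tape_measure, bit_box's own z axis and vertical below 0.08 rad and x of marker in the frame of two_bay_tray between -0.02 and 0.02 m and y of marker in the frame of two_bay_tray between -0.077 and -0.019 m and height (world z) of each of marker, bolt below 0.018 m and angle between marker's own y axis and vertical between 1.491 and 1.651 rad and angle between the y axis of marker and the x axis of two_bay_tray, either way round below 0.42 rad and x of short_screwdriver in the frame of three_bay_tray between -0.016 and 0.016 m and y of short_screwdriver in the frame of three_bay_tray between -0.07 and -0.01 m and height (world z) of short_screwdriver below 0.034 m and angle between short_screwdriver's own y axis and vertical between 1.491 and 1.651 rad and angle between the y axis of short_screwdriver and the x axis of three_bay_tray, either way round below 0.3 rad and x of bit_box in the frame of three_bay_tray between -0.1025 and 0.01 m and y of bit_box in the frame of three_bay_tray between 0 and 0.076 m and x of bolt in the frame of three_bay_tray between 0.019 and 0.0975 m and y of bolt in the frame of three_bay_tray between 0.005 and 0.071 m and angle between bolt's own y axis and vertical between 1.271 and 1.871 rad); the robot touches nothing.
It fails at once if the scriber left on the bench was moved more than 30 mm (distance of scriber from where it was at the start of the episode above 0.03 m).
It fails at once if the long screwdriver left on the bench was moved more than 30 mm (distance of long_screwdriver from where it was at the start of the episode above 0.03 m).
It also fails if it takes over 115 s, if anything falls off the work surface, if the arm or the gripper's body presses on something with over 40 N, if the wrist force passes 120 N, or if a joint passes its speed limit or range.

## Working session

There is one attempt and no reset: what is moved stays moved. The work goes in short steps, Python scripts to look and compute and a shell command to move; the robot and the scene stay as the last step left them, time stands still between calls to the robot, and variables do not carry over. Pictures are saved under pics/ and viewed, at most 14 in all, crops included, and the job is handed in when it is done.

```bash
mkdir -p pics; ls; python3 - <<'E'
from station import *
import cv2
for n in ["top","side"]:
    print(n,camera_info(n)); im=get_image(n); cv2.imwrite(f"pics/{n}0.png",cv2.resize(im[:,:,::-1],(800,600)))
print(state())
E
```

```text
pics
top {'vertical_fov': 53.19408642644843, 'cx': 255.8270077362047, 'cy': 182.23671873669593, 'xyz': array([0.46583774, 0.09844492, 0.96001692]), 'attitude': array([ 0.03587249, -0.70576619,  0.70696561, -0.02840562])}
side {'vertical_fov': 51.2854898838441, 'cx': 248.22695402214333, 'cy': 191.58994286282137, 'xyz': array([0.41838822, 0.77088859, 0.55764415]), 'attitude': array([ 0.03580216, -0.08017633,  0.89389222, -0.4395983 ])}
{'clock': 0.1, 'joints': array([ 9.22711669e-01,  3.81157566e-01,  1.29809875e+00,  4.21436797e-06,
        1.46363545e+00, -2.15334568e-01]), 'qd': array([-0.00101157, -0.00183532, -0.00289032, -0.00100887,  0.00024373,
       -0.00020119]), 'joint_torque': array([ 3.94050687e-03, -4.38651967e+01, -2.24912667e+01,  7.14961533e-02,
        3.41322378e-02, -3.15797342e-05]), 'ee_pos': array([0.230527  , 0.49909961, 0.23821306]), 'tcp_rot': array([-2.73693141e-04,  2.14690789e-01,  9.76681854e-01, -5.89084801e-04]), 'wrist_force': array([-0.13361283,  0.47660019,  0.25477594]), 'wrist_torque': array([-0.01225542, -0.0054568 ,  0.03495305]), 'finger_force': 0.0, 'opening': 0.08834183112321575}
```

View pics/top0.png

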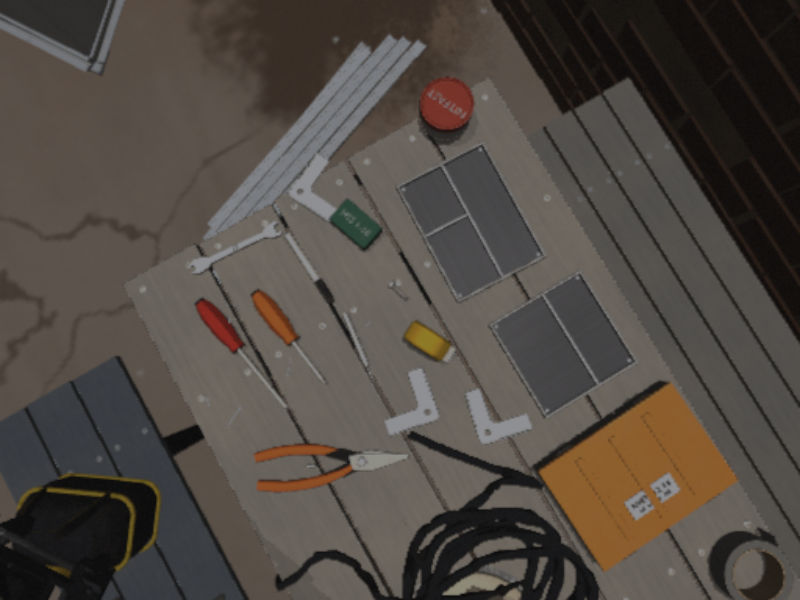

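View pics/side0.png

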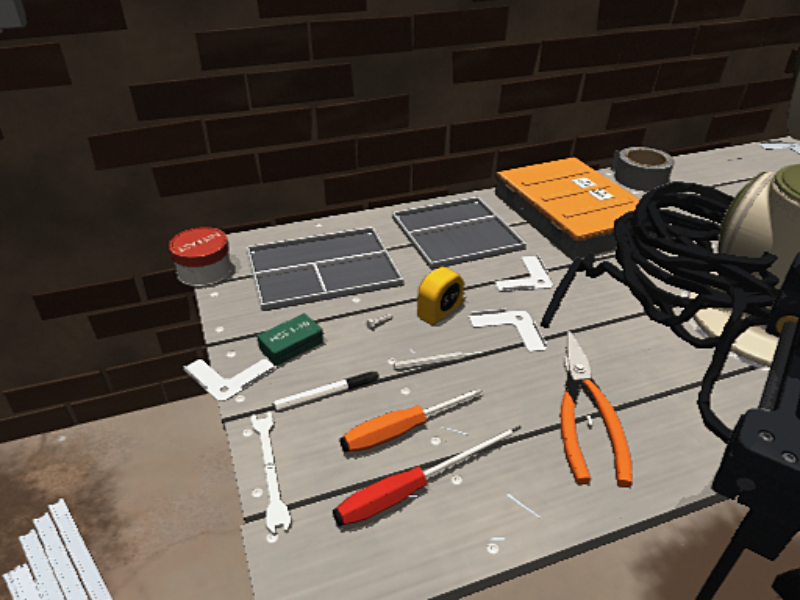

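The top view (800×600 px) shows the red long driver near (240,350), orange short driver (290,335), marker (308,268), scriber (357,340), tape (428,340), bolt (398,290), bit box (356,223), three-bay tray (470,222) and two-bay tray (562,343). The side view agrees: nothing overlaps.

```bash
cat > h.py <<'E'
from station import *
import numpy as np, cv2
from scipy.spatial.transform import Rotation as R
def cam(n):
    c=camera_info(n); q=c["attitude"]; f=192/np.tan(np.radians(c["vertical_fov"]/2))
    return c["xyz"],R.from_quat(np.roll(q,-1)).as_matrix(),f,c["cx"],c["cy"]
def ray(n,p):
    o,M,f,cx,cy=cam(n); d=M@np.array([(p[0]-cx)/f,(p[1]-cy)/f,1]); return o,d/np.linalg.norm(d)
def onz(n,p,z):
    o,d=ray(n,p); return o+d*(z-o[2])/d[2]
def tri(pt,ps):
    (a,d),(b,e)=ray("top",pt),ray("side",ps)
    s=np.linalg.lstsq(np.c_[d,-e],b-a,rcond=None)[0]
    p,q=a+d*s[0],b+e*s[1]; return (p+q)/2,np.linalg.norm(p-q)
def maskz(n,m,z):
    "visible mask outline projected on the plane z -> minAreaRect in mm"
    c=max(cv2.findContours(m.astype(np.uint8),0,cv2.CHAIN_APPROX_NONE)[0],key=cv2.contourArea)
    P=np.array([onz(n,p,z)[:2]*1000 for p in c[:,0].astype(float)],np.float32)
    (cx,cy),(w,h),a=cv2.minAreaRect(P)
    if w<h: w,h,a=h,w,a+90
    return np.round([cx,cy,w,h,(a+90)%180-90],1),P
E
python3 - <<'E'
from h import *
for n in ["top","side"]: get_image(n)
Z=dict(two_bay_tray=.012,three_bay_tray=.012,tape_measure=.05,marker=.0065,scriber=.0055,short_screwdriver=.014,long_screwdriver=.014,bit_box=.026,bolt=.0065)
for k,z in Z.items():
    L={}
    for n in ["top","side"]:
        l=landmark_of(k,n); r=regions_of(k,n)
        print(k,n,[(np.round(x["xy"],1).tolist(),round(x["score"],2)) for x in l[:2]],[(np.round(x["box"]).tolist(),round(x["score"],2)) for x in r[:2]])
        if l: L[n]=l[0]["xy"]
        if r: print("   rect",maskz(n,r[0]["mask"],z)[0], "lm@z0", np.round(1000*onz(n,l[0]["xy"],0)[:2]) if l else "")
    if len(L)==2:
        p,e=tri(L["top"],L["side"]); print("   TRI",np.round(p*1000,1),"gap",round(e*1000,1))
E
```

```text
two_bay_tray top [([361.5, 223.6], 0.67)] [([362.0, 221.0, 96.0, 92.0], 0.76)]
   rect [ 459.  -145.9  171.9  168.6  -58.7] lm@z0 [ 450. -154.]
two_bay_tray side [([294.7, 151.2], 0.94)] [([296.0, 151.0, 83.0, 46.0], 0.84)]
   rect [ 459.7 -137.   183.1  176.   -59.8] lm@z0 [ 451. -135.]
   TRI [ 450.9 -157.2  -13.7] gap 2.7
three_bay_tray top [([298.6, 140.5], 0.79), ([161.9, 228.3], 0.24)] [([300.0, 143.0, 99.0, 104.0], 0.64)]
   rect [655.1  -3.7 217.2 165.2  27.9] lm@z0 [659.  -0.]
three_bay_tray side [([203.7, 170.9], 0.81), ([245.1, 205.4], 0.71)] [([209.0, 173.0, 105.0, 56.0], 0.97)]
   rect [653.2   4.3 217.1 183.4  27.5] lm@z0 [663.  -3.]
   TRI [6.603e+02 3.000e-01 2.200e+00] gap 2.5
tape_measure top [([276.7, 217.3], 0.71)] [([274.0, 219.0, 32.0, 27.0], 0.96)]
   rect [462.7  62.8  79.9  36.8  59.1] lm@z0 [466.  57.]
tape_measure side [([283.0, 198.8], 0.94)] [([282.0, 189.0, 37.0, 33.0], 0.93)]
   rect [460.9  97.4 128.1  64.2 -87.8] lm@z0 [460.  71.]
   TRI [463.3  56.  -11.7] gap 4.4
marker top [([199.1, 173.8], 0.65)] []
marker side [([207.7, 255.8], 0.66)] [([208.0, 2
[... 1049 characters left out ...]
, 118.0, 63.0], 0.62), ([187.0, 217.0, 44.0, 32.0], 0.33)]
   rect [440.6 355.3 231.7  32.7  41.2] lm@z0 [441. 355.]
   TRI [436.7 351.7  -3.4] gap 8.9
bit_box top [([226.5, 142.0], 0.79), ([361.0, 224.9], 0.61)] [([228.0, 143.0, 35.0, 33.0], 0.96)]
   rect [647.1 178.   77.6  47.6  47.3] lm@z0 [656. 183.]
bit_box side [([186.6, 218.5], 0.74)] [([187.0, 218.0, 46.0, 32.0], 0.57)]
   rect [644.9 193.4  83.9  66.1  47.9] lm@z0 [652. 173.]
   TRI [651.7 181.6   7.9] gap 5.8
bolt top [([255.4, 185.7], 0.62), ([187.1, 214.2], 0.23)] []
bolt side [([245.7, 207.4], 0.49)] [([245.0, 206.0, 12.0, 3.0], 0.44)]
   rect [545.1 114.7  34.9  13.3  48.5] lm@z0 [537. 115.]
   TRI [541.4 109.3  -5. ] gap 7.3
```

```bash
cat >> h.py <<'E'
def proj(n,P):
    o,M,f,cx,cy=cam(n); c=(np.atleast_2d(P)-o)@M; return np.c_[c[:,0]/c[:,2]*f+cx,c[:,1]/c[:,2]*f+cy]
def pose(P,v):
    c,s=np.cos(v[2]),np.sin(v[2]); P=np.atleast_2d(P); return np.c_[P[:,0]*c-P[:,1]*s+v[0],P[:,0]*s+P[:,1]*c+v[1],P[:,2]]
def seg(a,b,z,k=60): return np.c_[np.linspace(a,b,k),np.full(k,z)]
def tray(k,g=0):
    X,Y=(.085,.085) if k=="two" else (.1065,.080)
    X-=.002+g;Y-=.002+g
    S=[((-X,-Y),(X,-Y)),((X,-Y),(X,Y)),((X,Y),(-X,Y)),((-X,Y),(-X,-Y))]
    if k=="two": S+=[((-X,-.013+g),(X,-.013+g))]
    else: S+=[((-X,-.002+g),(X,-.002+g)),((.012+g,0),(.012+g,Y))]
    return np.vstack([seg(np.array(a),np.array(b),.012 if g==0 else .006) for a,b in S])
E
python3 - <<'E'
from h import *
from scipy.optimize import minimize
from scipy.ndimage import map_coordinates as mc
I={n:cv2.GaussianBlur(cv2.cvtColor(get_image(n),cv2.COLOR_RGB2GRAY).astype(float),(0,0),.8) for n in ["top","side"]}
raw={n:get_image(n) for n in I}
def s(n,P): p=proj(n,P); return mc(I[n],[p[:,1],p[:,0]],order=1)
F={}
for k,g in dict(two=(.459,-.144,np.radians(31)),three=(.655,-.002,np.radians(28))).items():
    for cs in (["top"],["side"],["top","side"]):
        def cost(v): return sum(-s(n,pose(tray(k),v)).mean() for n in cs)
        best=None
        for dx in (-.006,0,.006):
            for dy in (-.008,0,.008):
                r=minimize(cost,np.array(g)+[dx,dy,0],method="Nelder-Mead",options=dict(initial_simplex=np.array(g)+[dx,dy,0]+np.array([[0,0,0],[.004,0,0],[0,.004,0],[0,0,.04]]),xatol=1e-5,fatol=1e-4))
                if best is None or r.fun<best.fun: best=r
        print(k,cs,np.round(best.x[:2]*1000,1),np.degrees(best.x[2]).round(1),best.fun)
    F[k]=best.x
for n,(x0,y0,w,h) in dict(top=(115,80,300,200),side=(110,130,260,220)).items():
    m=800/w if n=="top" else 600/h
    c=cv2.resize(raw[n][y0:y0+h,x0:x0+w,::-1],None,fx=m,fy=m,interpolation=cv2.INTER_CUBIC)
    for k in F:
        for p in proj(n,pose(tray(k),F[k]))[::4]: cv2.circle(c,tuple(int(t) for t in ((p+.5-[x0,y0])*m)),1,(0,255,0),-1)
    cv2.imwrite(f"pics/{n}1.png",c)
E
```

```text
two ['top'] [ 460.5 -148.6] 30.5 -100.09708998875114
two ['side'] [ 460.1 -146.7] 30.6 -148.24555130720546Traceback (most recent call last):
  File "<stdin>", line 14, in <module>
    res = _minimize_neldermead(fun, x0, args, callback, bounds=bounds,
                               **options)
    fxr = func(xr)
    fx = function(np.copy(x), *(wrapper_args + args))
  File "<stdin>", line 10, in cost
  File "<stdin>", line 10, in <genexpr>
  File "<stdin>", line 6, in s
  File "h.py", line 23, in proj
    o,M,f,cx,cy=cam(n); c=(np.atleast_2d(P)-o)@M; return np.c_[c[:,0]/c[:,2]*f+cx,c[:,1]/c[:,2]*f+cy]
                ~~~^^^
  File "h.py", line 5, in cam
    c=camera_info(n); q=c["attitude"]; f=192/np.tan(np.radians(c["vertical_fov"]/2))
ValueError: time passes only in moves, steps and waits
```

```bash
sed -i 's/^def cam(n):/import functools\n@functools.lru_cache\ndef cam(n):/' h.py
cat > fit.py <<'E'
from h import *
from scipy.optimize import minimize
from scipy.ndimage import map_coordinates as mc
raw={n:get_image(n) for n in ["top","side"]}
np.savez("raw0.npz",**raw)
I={n:cv2.GaussianBlur(cv2.cvtColor(raw[n],cv2.COLOR_RGB2GRAY).astype(float),(0,0),.8) for n in raw}
def s(n,P): p=proj(n,P); return mc(I[n],[p[:,1],p[:,0]],order=1)
F={}
for k,g in dict(two=(.460,-.147,np.radians(30.5)),three=(.655,-.002,np.radians(28))).items():
    for cs in (["top"],["side"],["top","side"]):
        def cost(v): return sum(-s(n,pose(tray(k),v)).mean() for n in cs)
        best=None
        for dx in (-.005,0,.005):
            for dy in (-.005,0,.005):
                x0=np.array(g)+[dx,dy,0]
                r=minimize(cost,x0,method="Nelder-Mead",options=dict(initial_simplex=x0+np.array([[0,0,0],[.004,0,0],[0,.004,0],[0,0,.04]]),xatol=1e-4,fatol=1e-2))
                if best is None or r.fun<best.fun: best=r
        print(k,cs,np.round(best.x[:2]*1000,1),np.degrees(best.x[2]).round(1),best.fun)
    F[k]=best.x
for n,(x0,y0,w,h) in dict(top=(115,80,300,200),side=(110,130,260,195)).items():
    m=800/w
    c=cv2.resize(raw[n][y0:y0+h,x0:x0+w,::-1],None,fx=m,fy=m,interpolation=cv2.INTER_CUBIC)
    for k in F:
        for p in proj(n,pose(tray(k),F[k]))[::4]: cv2.circle(c,tuple(int(t) for t in ((p+.5-[x0,y0])*m)),1,(0,255,0),-1)
    cv2.imwrite(f"pics/{n}1.png",c)
E
python3 fit.py
```

```text
two ['top'] [ 460.5 -148.6] 30.5 -100.07877970484721
two ['side'] [ 460.1 -146.6] 30.6 -148.21227465496744
two ['top', 'side'] [ 460.4 -147.7] 30.6 -246.51171777249567
three ['top'] [657.1  -5. ] 27.7 -100.673637761414
three ['side'] [656.7  -2.3] 27.6 -159.79437964694839
three ['top', 'side'] [657.1  -3.5] 27.7 -257.04770172279774
```

View pics/top1.png

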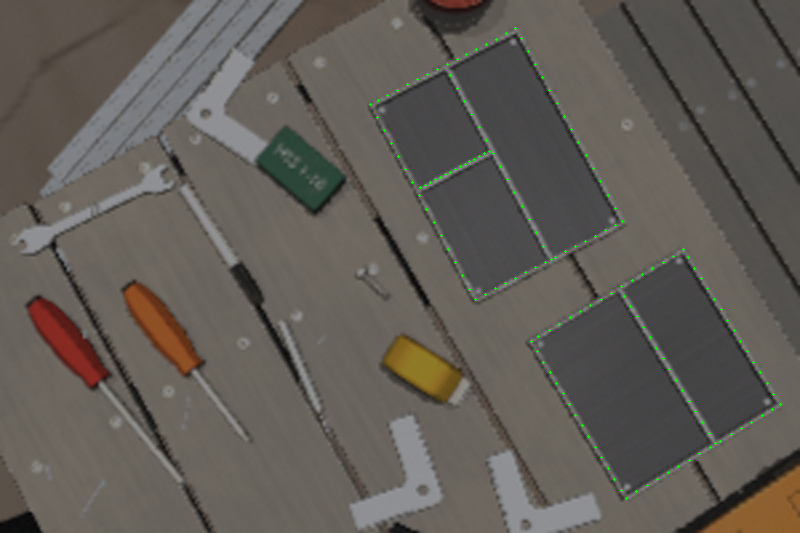

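View pics/side1.png

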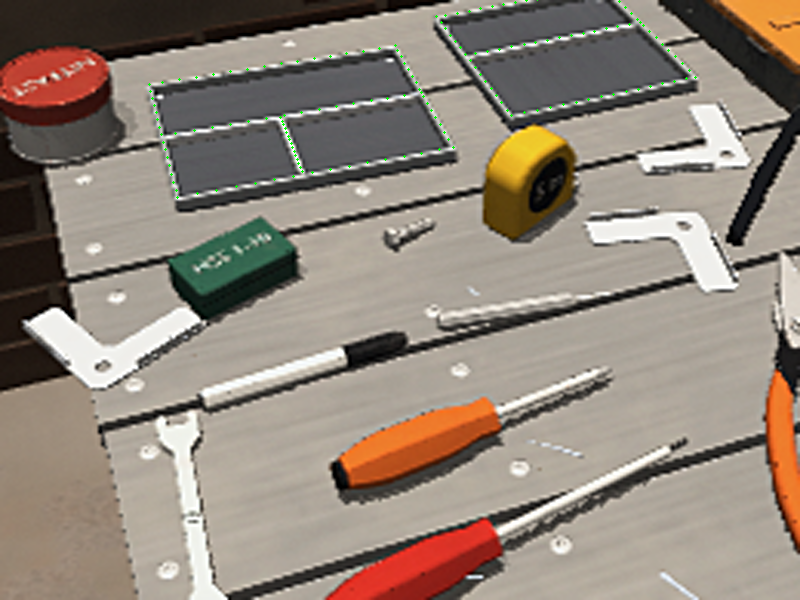

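```bash
python3 - <<'E'
from h import *
T=lambda p:np.array(p)*.375+[115,80]-.5
S=lambda p:np.array(p)*.325+[110,130]-.5
Q=lambda p:np.array(p)*.64-.5
pts=dict(mk_tail=((183,187),(203,398)),mk_cap=((262,305),(407,342)),sd_butt=((127,288),(335,475)),sd_tip=((249,440),(608,372)),
 bolt_h=((362,272),(392,237)),bolt_t=((388,297),(433,222)),box1=((284,127),(170,264)),box2=((344,178),(263,218)),box3=((320,212),(298,247)),box4=((257,160),(200,298)))
for k,(a,b) in pts.items():
    p,e=tri(T(a),S(b)); print(k,np.round(p*1000,1),round(e*1000,1))
p,e=tri(Q((446,103)),Q((200,243)));print("tin",p,e)
# colour masks
d=np.load("raw0.npz")
def msk(n,lo,hi,win):
    h=cv2.cvtColor(d[n],cv2.COLOR_RGB2HSV); m=cv2.inRange(h,lo,hi); w=np.zeros_like(m); x,y,X,Y=win; w[y:Y,x:X]=m[y:Y,x:X]; return w>0
def T2(a,b): x,y=T(a);X,Y=T(b); return [int(t) for t in (x,y,X,Y)]
for k,lo,hi,win,z in [("tape",(18,120,60),(35,255,255),T2((370,320),(480,415)),.060),("tape",(18,120,60),(35,255,255),T2((370,320),(480,415)),.033),("box",(60,60,20),(95,255,255),T2((240,110),(360,225)),.026),("box",(60,60,20),(95,255,255),T2((240,110),(360,225)),.013),("handle",(5,120,60),(17,255,255),T2((110,270),(210,390)),.014)]:
    m=msk("top",lo,hi,win); print(k,z,maskz("top",m,z)[0],m.sum())
E
```

```text
mk_tail [636.2 291.9   6.2] 0.7
mk_cap [5.251e+02 2.168e+02 1.000e-01] 1.7
sd_butt [541.2 341.   14.6] 3.5
sd_tip [398.5 226.8   6.8] 1.0
bolt_h [554.7 122.4   5.7] 0.1
bolt_t [530.6  98.    3.4] 1.6
box1 [689.6 195.   21.5] 0.1
box2 [641.4 138.8  22.9] 1.2
box3 [610.4 161.2  20.1] 1.9
box4 [659.8 220.5  18.9] 1.7
tin [0.83468967 0.036083   0.05014314] 0.0023404937404875744
tape 0.06 [464.9  68.1  66.   33.6  56.3] 400
tape 0.033 [464.8  67.2  68.   34.6  56.3] 400
box 0.026 [648.2 178.8  75.   43.4  49. ] 451
box 0.013 [650.7 179.9  76.   44.   49. ] 451
handle 0.014 [502.6 308.7  97.9  30.2  39.3] 428
```

```bash
python3 -m handwheel '[[-1,0.97,-0.68,-0.4,0.82],[-1,0.97,-0.68,-0.4,0.82],[-1,0.97,-0.68,-0.4,0.82],[-1,0.97,-0.68,-0.4,0.82],[-1,0.97,-0.68,-0.4,0.82],[-1,0.97,-0.68,-0.4,0.82],[-1,0.97,-0.68,-0.4,0.82],[-1,0.97,-0.68,-0.4,0.82]]'
python3 -m handwheel '[[-1,0.97,-0.68,-0.4,0.82],[-1,0.97,-0.68,-0.4,0.82],[-1,0.97,-0.68,-0.4,0.82],[-1,1,-0.68,-0.4,0.80],[-1,0,0,0,0],[-1,0,0,0,0]]'
cat > st.py <<'E'
from h import *
import sys
s=state(); M=R.from_quat(np.roll(s["tcp_rot"],-1)).as_matrix()
print("t",round(s["clock"],2),"pos",np.round(s["ee_pos"]*1000,1),"yaw",round(np.degrees(np.arctan2(M[1,1],M[0,1]))%180,1),"open",round(s["opening"]*1000,1),"F",np.round(s["wrist_force"],1),"ff",round(float(s["finger_force"]),1),"j6",round(s["joints"][5],2))
if len(sys.argv)>4:
    t=np.array([float(v) for v in sys.argv[1:5]]); print("units",np.round((t[:3]-s["ee_pos"]*1000)/30,2),round((((t[3]-np.degrees(np.arctan2(M[1,1],M[0,1])))+90)%180-90)/6,2))
E
python3 st.py 580.6 254.3 2 124.1
```

```text
clock: 3.3
ee_pos: [0.4644, 0.3353, 0.1424]
tcp_rot: [0.0, -0.128, 0.992, 0.0]
wrist_force: [0.5, 0.3, -0.7]
opening: 0.0879
finger_force: 0.0
clock: 4.05
ee_pos: [0.5803, 0.2548, 0.0948]
tcp_rot: [-0.0, -0.293, 0.956, 0.0]
wrist_force: [-0.1, -0.3, 0.2]
opening: 0.0878
finger_force: 0.0
t 4.05 pos [580.3 254.8  94.8] yaw 124.1 open 87.8 F [-0.1 -0.3  0.2] ff 0.0 j6 -1.94
units [ 0.01 -0.02 -3.09] 0.0
```

```bash
python3 -m handwheel '[[-0.2,0,0,-0.9,0],[-0.2,0,0,-0.9,0],[-0.2,0,0,-0.8,0],[-0.2,0,0,-0.45,0],[-0.2,0,0,0,0],[1,0,0,0,0],[1,0,0,0,0],[1,0,0,0,0]]'
python3 -m handwheel '[[1,0,0,0,0],[1,0,0,0,0],[1,0,0,0.3,0],[1,0,0,0.5,0],[1,0,0,0.8,0]]'
python3 st.py 460 -147 60 121
```

```text
clock: 5.05
ee_pos: [0.581, 0.2545, 0.0038]
tcp_rot: [0.0, -0.293, 0.956, -0.0]
wrist_force: [0.0, 0.1, -0.2]
opening: 0.025
finger_force: 0.0
clock: 5.68
ee_pos: [0.5806, 0.2544, 0.0523]
tcp_rot: [-0.0, -0.293, 0.956, 0.0]
wrist_force: [-0.4, 1.2, -0.8]
opening: 0.012
finger_force: 30.0
t 5.67 pos [580.6 254.4  52.3] yaw 124.1 open 12.0 F [-0.4  1.2 -0.8] ff 30.0 j6 -1.94
units [ -4.02 -13.38   0.26] -0.52
```

```bash
python3 -m handwheel '[[1,-0.21,-0.98,1,-0.04],[1,-0.21,-0.98,1,-0.04],[1,-0.21,-0.98,0,-0.04],[1,-0.21,-0.98,0,-0.04],[1,-0.21,-0.98,0,-0.04],[1,-0.21,-0.98,0,-0.04],[1,-0.21,-0.98,0,-0.04],[1,-0.21,-0.98,0,-0.04]]'
python3 -m handwheel '[[1,-0.21,-0.98,0,-0.04],[1,-0.21,-0.98,0,-0.04],[1,-0.21,-0.98,0,-0.04],[1,-0.21,-0.98,-0.5,-0.04],[1,-0.21,-0.98,-0.6,-0.04],[1,-0.21,-1,-0.6,-0.04],[1,-0.25,-1,-0.6,-0.02],[1,0,0,0,0]]'
python3 st.py 484.8 -189 9 120.6
```

```text
clock: 6.68
ee_pos: [0.5303, 0.0183, 0.1124]
tcp_rot: [0.001, -0.277, 0.961, -0.0]
wrist_force: [0.0, 0.4, 0.4]
opening: 0.0119
finger_force: 30.0
clock: 7.68
ee_pos: [0.4846, -0.1891, 0.0422]
tcp_rot: [-0.0, -0.263, 0.965, 0.0]
wrist_force: [-0.0, 1.2, 0.4]
opening: 0.012
finger_force: 30.0
t 7.67 pos [ 484.6 -189.1   42.2] yaw 120.5 open 12.0 F [-0.   1.2  0.4] ff 30.0 j6 -2.7
units [ 0.01  0.   -1.11] 0.02
```

```bash
python3 -m handwheel '[[1,0,0,-0.6,0],[1,0,0,-0.4,0],[1,0,0,-0.15,0],[1,0,0,0,0],[0.55,0,0,0,0],[0.5,0,0,0,0],[0.5,0,0,0.3,0],[0.4,0,0,0.8,0]]'
python3 -m handwheel '[[0,0,0,1,0],[-0.2,0,0,1,0]]'
python3 st.py 465 69 28 146.3
```

```text
clock: 8.68
ee_pos: [0.4847, -0.1875, 0.0411]
tcp_rot: [-0.001, -0.264, 0.964, 0.001]
wrist_force: [0.1, -0.3, 0.3]
opening: 0.0264
finger_force: 0.0
clock: 8.93
ee_pos: [0.485, -0.1877, 0.1024]
tcp_rot: [0.0, -0.264, 0.964, -0.0]
wrist_force: [-0.0, -0.3, 0.0]
opening: 0.0443
finger_force: 0.0
t 8.93 pos [ 485.  -187.7  102.4] yaw 120.6 open 44.3 F [-0.  -0.3  0. ] ff 0.0 j6 -2.7
units [-0.67  8.56 -2.48] 4.28
```

```bash
python3 -m handwheel '[[-0.8,-0.07,0.95,0.2,0.47],[-0.8,-0.07,0.95,0,0.47],[-0.8,-0.07,0.95,0,0.47],[-0.8,-0.07,0.95,0,0.47],[-0.8,-0.07,0.95,0,0.47],[-0.8,-0.07,0.95,0,0.47],[-0.8,-0.07,0.95,0,0.47],[-0.8,-0.07,0.95,0,0.47]]'
python3 -m handwheel '[[-0.8,-0.11,0.96,0,0.5],[-0.8,0,0,0,0],[-0.8,0,0,0,0]]'
python3 - <<'E'
from h import *
im=get_image("top"); cv2.imwrite("pics/top2.png",cv2.resize(im[80:280,200:420,::-1],None,fx=3,fy=3,interpolation=cv2.INTER_CUBIC))
E
python3 st.py 465 69 28 146.3
```

```text
clock: 9.93
ee_pos: [0.4682, 0.0412, 0.1075]
tcp_rot: [0.0, -0.448, 0.894, -0.0]
wrist_force: [0.2, 0.2, -0.1]
opening: 0.0794
finger_force: 0.0
clock: 10.3
ee_pos: [0.4652, 0.0685, 0.1071]
tcp_rot: [0.0, -0.471, 0.882, -0.0]
wrist_force: [0.6, 0.2, 0.6]
opening: 0.0793
finger_force: 0.0
t 10.35 pos [465.2  68.3 107. ] yaw 146.1 open 79.3 F [-0.7  0.3 -0.1] ff 0.0 j6 -2.66
units [-0.01  0.02 -2.63] 0.03
```

View pics/top2.png

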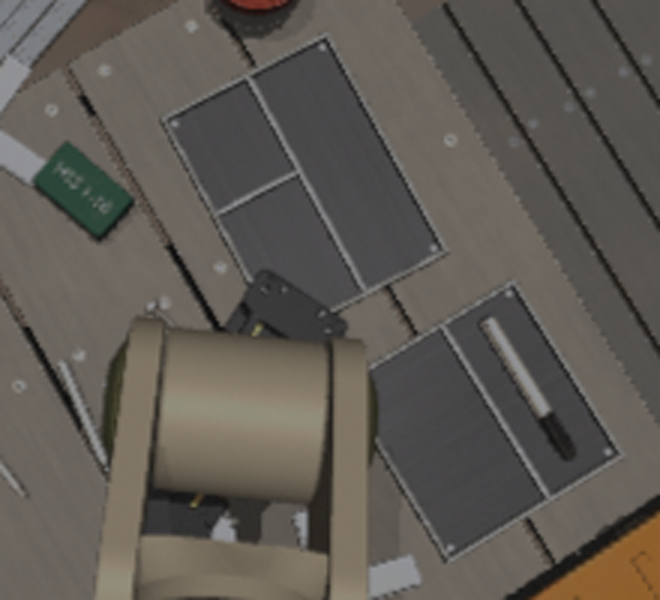

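The marker lies fully inside the narrow bay (crop px (490,322) to (568,452)). Next is the tape.

```bash
python3 -m handwheel '[[-0.8,0,0,-0.9,0],[-0.8,0,0,-0.9,0],[-0.8,0,0,-0.6,0],[-0.8,0,0,-0.36,0],[-0.8,0,0,0,0],[1,0,0,0,0],[1,0,0,0,0],[1,0,0,0,0]]'
python3 -m handwheel '[[1,0,0,0,0],[1,0,0,0,0],[1,0,0,0.4,0],[1,0,0,0.6,0]]'
python3 st.py 441.0 -117.6 28 120.6
```

```text
clock: 11.35
ee_pos: [0.4651, 0.0691, 0.0243]
tcp_rot: [0.0, -0.471, 0.882, -0.0]
wrist_force: [-0.1, 0.0, 0.1]
opening: 0.0514
finger_force: 0.0
clock: 11.85
ee_pos: [0.4644, 0.0692, 0.0544]
tcp_rot: [-0.001, -0.471, 0.882, 0.001]
wrist_force: [-0.1, -1.0, -3.3]
opening: 0.0338
finger_force: 29.7
t 11.85 pos [464.4  69.2  54.4] yaw 146.2 open 33.8 F [-0.1 -1.  -3.3] ff 29.7 j6 -2.66
units [-0.78 -6.23 -0.88] -4.27
```

```bash
python3 -m handwheel '[[1,-0.1,-0.89,0.3,-0.61],[1,-0.1,-0.89,0.2,-0.61],[1,-0.1,-0.89,0,-0.61],[1,-0.1,-0.89,0,-0.61],[1,-0.1,-0.89,0,-0.61],[1,-0.1,-0.89,0,-0.61],[1,-0.13,-0.89,0,-0.61],[1,0,0,-0.2,0]]'
python3 -m handwheel '[[1,0,0,-0.5,0],[1,0,0,-0.5,0],[1,0,0,-0.2,0],[1,0,0,0,0],[1,0,0,0,0]]'
python3 st.py 442.6 -117.6 27.5 120.6
```

```text
clock: 12.85
ee_pos: [0.4431, -0.119, 0.0634]
tcp_rot: [0.0, -0.263, 0.965, -0.0]
wrist_force: [-0.4, 1.1, -3.1]
opening: 0.0343
finger_force: 29.7
clock: 13.48
ee_pos: [0.4432, -0.1175, 0.0272]
tcp_rot: [0.0, -0.264, 0.964, -0.0]
wrist_force: [-0.2, -0.0, -3.9]
opening: 0.0337
finger_force: 29.9
t 13.47 pos [ 443.2 -117.5   27.2] yaw 120.6 open 33.7 F [-0.2 -0.  -3.9] ff 29.9 j6 -2.62
units [-0.02 -0.    0.01] -0.0
```

```bash
python3 -m handwheel '[[-0.1,0,0,0,0],[-0.1,0,0,0,0],[-0.4,0,0,0,0],[-0.4,0,0,0.4,0],[-0.4,0,0,0.8,0],[-0.4,0,0,1,0],[-0.4,0,0,1,0]]'
python3 st.py 489.4 299.5 9 128.9
```

```text
clock: 14.35
ee_pos: [0.443, -0.1178, 0.1247]
tcp_rot: [0.0, -0.264, 0.965, -0.0]
wrist_force: [-0.4, 0.0, -0.0]
opening: 0.0617
finger_force: 0.0
t 14.35 pos [ 443.  -117.8  124.7] yaw 120.6 open 61.7 F [-0.4  0.  -0. ] ff 0.0 j6 -2.62
units [ 1.55 13.91 -3.86] 1.39
```

```bash
python3 -m handwheel '[[-0.2,0.11,0.99,0,0.1],[-0.2,0.11,0.99,0,0.1],[-0.2,0.11,0.99,0,0.1],[-0.2,0.11,0.99,0,0.1],[-0.2,0.11,0.99,0,0.1],[-0.2,0.11,0.99,0,0.1],[-0.2,0.11,0.99,0,0.1],[-0.2,0.11,0.99,0,0.1]]'
python3 -m handwheel '[[-0.2,0.11,0.99,0,0.1],[-0.2,0.11,0.99,0,0.1],[-0.2,0.11,0.99,-0.2,0.1],[-0.2,0.11,0.99,-0.4,0.1],[-0.2,0.11,0.99,-0.4,0.1],[-0.2,0.12,1,-0.4,0.1],[-0.2,0,0,0,0]]'
python3 st.py 489.4 299.5 9 128.9
```

```text
clock: 15.35
ee_pos: [0.4695, 0.1208, 0.1238]
tcp_rot: [0.0, -0.304, 0.953, -0.0]
wrist_force: [0.6, 0.4, 0.5]
opening: 0.053
finger_force: 0.0
clock: 16.23
ee_pos: [0.4891, 0.2995, 0.0808]
tcp_rot: [-0.0, -0.335, 0.942, 0.0]
wrist_force: [0.1, -0.4, 0.4]
opening: 0.053
finger_force: 0.0
t 16.23 pos [489.1 299.5  80.8] yaw 129.1 open 53.0 F [ 0.1 -0.4  0.4] ff 0.0 j6 -1.91
units [ 0.01  0.   -2.39] -0.03
```

```bash
python3 -m handwheel '[[-0.2,0,0,-0.9,0],[-0.2,0,0,-0.8,0],[-0.2,0,0,-0.5,0],[-0.2,0,0,-0.2,0],[-0.2,0,0,0,0],[1,0,0,0,0],[1,0,0,0,0],[1,0,0,0,0]]'
python3 -m handwheel '[[1,0,0,0,0],[1,0,0,0.3,0],[1,0,0,0.7,0],[1,0,0,0.9,0]]'
python3 - <<'E'
import numpy as np
a=np.radians(27.7);c,s=np.cos(a),np.sin(a)
for k,(x,y) in dict(sd=(25,-40),box=(-46,38),bolt=(58,38)).items(): print(k,657.1+x*c-y*s,-3.5+x*s+y*c)
E
python3 st.py 697.8 -27.3 14 117.7
```

```text
clock: 17.23
ee_pos: [0.4897, 0.2984, 0.0094]
tcp_rot: [0.0, -0.334, 0.943, 0.0]
wrist_force: [-0.7, -0.1, 2.5]
opening: 0.0288
finger_force: 30.0
clock: 17.73
ee_pos: [0.4893, 0.2981, 0.0665]
tcp_rot: [-0.001, -0.334, 0.943, -0.0]
wrist_force: [0.5, -0.3, -0.6]
opening: 0.0286
finger_force: 30.0
sd 697.8285224728452 -27.29469388706114
box 598.7078954777614 8.7622236753353
bolt 690.7888325562207 57.10579643069574
t 17.73 pos [489.3 298.1  66.5] yaw 129.0 open 28.6 F [ 0.5 -0.3 -0.6] ff 30.0 j6 -1.91
units [  6.95 -10.85  -1.75] -1.88
```

```bash
python3 -m handwheel '[[1,0.63,-0.98,0.3,-0.17],[1,0.63,-0.99,0.2,-0.17],[1,0.63,-0.99,0,-0.17],[1,0.63,-0.99,0,-0.17],[1,0.63,-0.99,0,-0.17],[1,0.63,-0.99,0,-0.17],[1,0.63,-0.99,0,-0.17],[1,0.63,-0.99,0,-0.17]]'
python3 -m handwheel '[[1,0.63,-0.98,0,-0.17],[1,0.63,-0.98,-0.3,-0.17],[1,0.65,-0.98,-0.6,-0.18],[1,0,0,-0.5,0],[1,0,0,0,0]]'
python3 st.py 697.8 -27.3 14 117.7
```

```text
clock: 18.73
ee_pos: [0.6412, 0.0599, 0.0812]
tcp_rot: [-0.0, -0.265, 0.964, 0.0]
wrist_force: [1.1, 0.4, -0.8]
opening: 0.0283
finger_force: 30.0
clock: 19.35
ee_pos: [0.6969, -0.0265, 0.0376]
tcp_rot: [-0.001, -0.24, 0.971, 0.001]
wrist_force: [0.5, 0.6, -1.3]
opening: 0.0286
finger_force: 30.0
t 19.35 pos [696.9 -26.5  37.6] yaw 117.7 open 28.6 F [ 0.5  0.6 -1.3] ff 30.0 j6 -2.26
units [ 0.03 -0.03 -0.79] -0.0
```

```bash
python3 -m handwheel '[[1,0.03,-0.03,-0.4,0],[1,0,0,-0.3,0],[1,0,0,-0.1,0],[1,0,0,0,0],[0.2,0,0,0,0],[0,0,0,0,0],[0,0,0,0.3,0],[0,0,0,0.7,0]]'
python3 -m handwheel '[[-0.2,0,0,1,0],[-0.3,0,0,0.8,0]]'
python3 st.py 650 180 11 139.2
```

```text
clock: 20.35
ee_pos: [0.6986, -0.0281, 0.0451]
tcp_rot: [-0.001, -0.239, 0.971, 0.0]
wrist_force: [0.4, 0.6, -0.1]
opening: 0.0438
finger_force: 0.0
clock: 20.6
ee_pos: [0.6992, -0.0282, 0.1011]
tcp_rot: [0.001, -0.239, 0.971, -0.0]
wrist_force: [0.8, -0.3, 0.2]
opening: 0.0572
finger_force: 0.0
t 20.6 pos [699.2 -28.2 101.1] yaw 117.7 open 57.2 F [ 0.8 -0.3  0.2] ff 0.0 j6 -2.26
units [-1.64  6.94 -3.  ] 3.58
```

```bash
python3 -m handwheel '[[-0.7,-0.23,0.99,0,0.51],[-0.7,-0.23,0.99,0,0.51],[-0.7,-0.23,0.99,0,0.51],[-0.7,-0.23,0.99,0,0.51],[-0.7,-0.23,0.99,0,0.51],[-0.7,-0.23,0.99,-0.4,0.51],[-0.7,-0.24,1,-0.6,0.52],[-0.7,0,0,0,0]]'
python3 - <<'E'
from h import *
a,b=get_image("top"),get_image("side")
cv2.imwrite("pics/mix3.png",np.hstack([cv2.resize(x[80:280,x0:x0+130,::-1],None,fx=3,fy=3,interpolation=cv2.INTER_CUBIC) for x,x0 in ((a,255),(b,150))]))
E
python3 st.py 650 180 11 139.2
```

```text
clock: 21.6
ee_pos: [0.6493, 0.1818, 0.0684]
tcp_rot: [-0.001, -0.417, 0.909, 0.0]
wrist_force: [-0.3, -0.5, 0.6]
opening: 0.0749
finger_force: 0.0
t 21.7 pos [650.8 179.7  69.8] yaw 139.2 open 75.1 F [-0.4 -0.1  0.4] ff 0.0 j6 -2.33
units [-0.03  0.01 -1.96] 0.01
```

View pics/mix3.png

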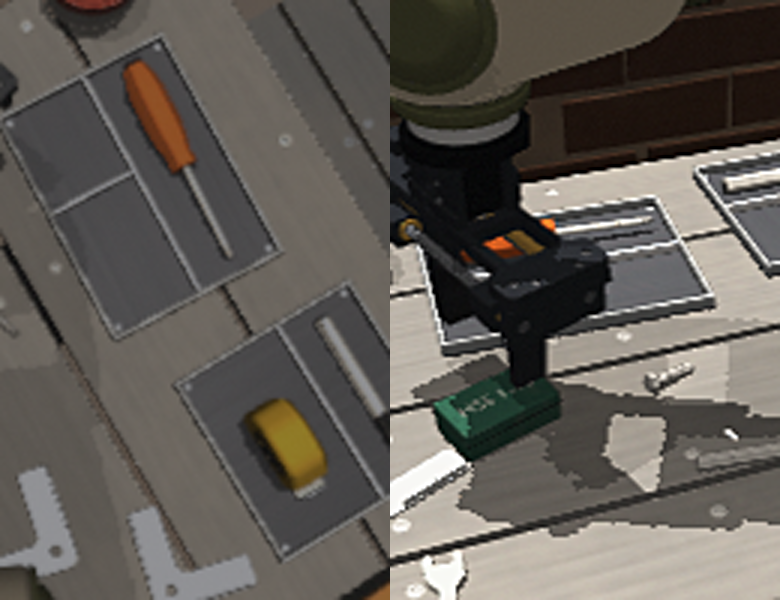

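Tape upright in the wide bay (crop px (288,443)) and driver in the long bay ((135,65) to (228,257)); now the box.

```bash
python3 -m handwheel '[[-0.7,0,0,-0.9,0],[-0.7,0,0,-0.7,0],[-0.7,0,0,-0.3,0],[-0.7,0,0,-0.06,0],[-0.7,0,0,0,0],[1,0,0,0,0],[1,0,0,0,0],[1,0,0,0,0]]'
python3 -m handwheel '[[1,0,0,0,0],[1,0,0,0.3,0],[1,0,0,0.7,0],[1,0,0,0.7,0]]'
python3 st.py 598.7 8.8 15.5 117.7
```

```text
clock: 22.7
ee_pos: [0.6504, 0.1801, 0.0104]
tcp_rot: [0.0, -0.416, 0.909, -0.0]
wrist_force: [0.2, -0.9, 0.3]
opening: 0.0473
finger_force: 0.0
clock: 23.2
ee_pos: [0.6501, 0.1801, 0.0618]
tcp_rot: [-0.0, -0.416, 0.909, 0.0]
wrist_force: [0.9, 1.0, -2.3]
opening: 0.0448
finger_force: 30.0
t 23.2 pos [650.1 180.1  61.8] yaw 139.2 open 44.8 F [ 0.9  1.  -2.3] ff 30.0 j6 -2.33
units [-1.71 -5.71 -1.54] -3.58
```

```bash
python3 -m handwheel '[[1,-0.28,-0.95,0,-0.6],[1,-0.28,-0.95,0,-0.6],[1,-0.28,-0.95,0,-0.6],[1,-0.28,-0.95,0,-0.6],[1,-0.29,-0.95,0,-0.6],[1,-0.29,-0.96,0,-0.58],[1,0,0,-0.6,0],[1,0,0,0,0]]'
python3 st.py 598.7 8.8 15 117.7
```

```text
clock: 24.2
ee_pos: [0.5986, 0.0087, 0.0425]
tcp_rot: [-0.001, -0.239, 0.971, 0.001]
wrist_force: [0.0, 0.0, -2.5]
opening: 0.0447
finger_force: 30.0
t 24.2 pos [598.6   8.7  42.5] yaw 117.7 open 44.7 F [ 0.   0.  -2.5] ff 30.0 j6 -2.24
units [ 0.    0.   -0.92] 0.0
```

```bash
python3 -m handwheel '[[1,0,0,-0.5,0],[1,0,0,-0.3,0],[1,0,0,-0.12,0],[1,0,0,0,0],[-0.3,0,0,0,0],[-0.3,0,0,0,0],[-0.3,0,0,0.5,0],[-0.3,0,0,0.8,0]]'
python3 -m handwheel '[[-0.2,0,0,1,0],[0,0,0,0.6,0]]'
python3 st.py 542.6 110.2 3 135.4
```

```text
clock: 25.2
ee_pos: [0.5993, 0.0088, 0.0556]
tcp_rot: [-0.0, -0.239, 0.971, 0.0]
wrist_force: [-0.8, -0.5, 0.1]
opening: 0.0574
finger_force: 0.0
clock: 25.45
ee_pos: [0.5999, 0.0087, 0.1054]
tcp_rot: [0.001, -0.239, 0.971, -0.001]
wrist_force: [-0.1, 0.2, -0.4]
opening: 0.0454
finger_force: 0.0
t 25.45 pos [599.9   8.7 105.4] yaw 117.7 open 45.4 F [-0.1  0.2 -0.4] ff 0.0 j6 -2.24
units [-1.91  3.38 -3.41] 2.95
```

```bash
python3 -m handwheel '[[0,-0.48,0.84,-0.4,0.74],[0,-0.48,0.84,-0.4,0.74],[0,-0.48,0.85,-0.4,0.74],[0,-0.47,0.85,-0.4,0.74],[0,0,0,0,0],[0,0,0,0,0]]'
python3 - <<'E'
from h import *
b=get_image("side")
cv2.imwrite("pics/side4.png",cv2.resize(b[120:270,150:350,::-1],None,fx=4,fy=4,interpolation=cv2.INTER_CUBIC))
E
python3 st.py 542.6 110.2 3 135.4
```

```text
clock: 26.2
ee_pos: [0.543, 0.1096, 0.0556]
tcp_rot: [0.001, -0.386, 0.923, -0.001]
wrist_force: [-0.8, -0.3, -0.1]
opening: 0.0439
finger_force: 0.0
t 26.25 pos [543.1 109.4  55.5] yaw 135.4 open 44.1 F [ 0.6  0.  -0.2] ff 0.0 j6 -2.38
units [-0.02  0.03 -1.75] 0.0
```

View pics/side4.png

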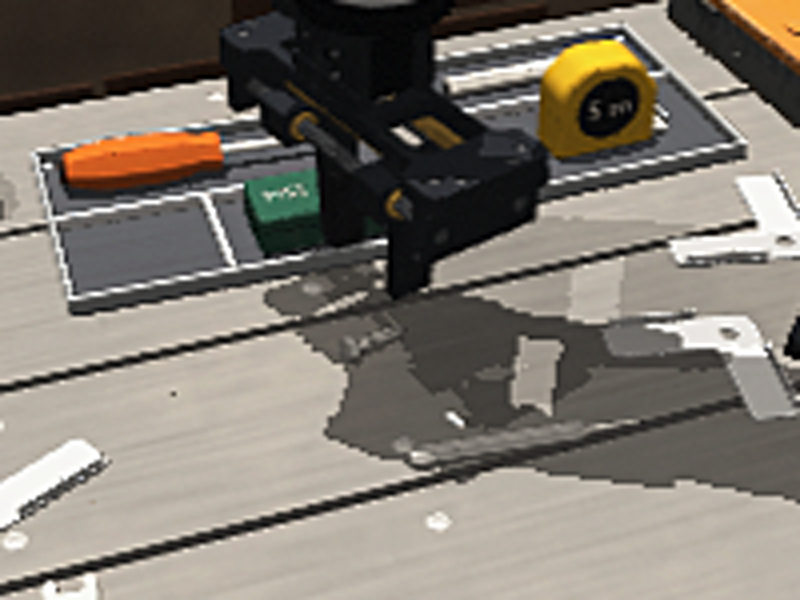

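The box is in the middle bay (crop px (285,210)) and the bolt still lies at (368,338), between the fingers.

```bash
python3 -m handwheel '[[0,0,0.02,-0.8,0],[0,0,0,-0.6,0],[0,0,0,-0.3,0],[0,0,0,-0.04,0],[0,0,0,0,0],[1,0,0,0,0],[1,0,0,0,0],[1,0,0,0,0]]'
python3 -m handwheel '[[1,0,0,0,0],[1,0,0,0,0],[1,0,0,0.3,0],[1,0,0,0.8,0],[1,0,0,0.8,0]]'
python3 st.py 690.8 57.1 8 117.7
```

```text
clock: 27.25
ee_pos: [0.5421, 0.1108, 0.0025]
tcp_rot: [0.0, -0.386, 0.922, -0.0]
wrist_force: [-0.3, -0.1, -0.3]
opening: 0.016
finger_force: 0.0
clock: 27.88
ee_pos: [0.542, 0.1108, 0.0604]
tcp_rot: [-0.0, -0.386, 0.922, 0.0]
wrist_force: [-0.2, 0.7, 0.0]
opening: 0.0102
finger_force: 29.8
t 27.88 pos [542.  110.8  60.4] yaw 135.5 open 10.2 F [-0.2  0.7  0. ] ff 29.8 j6 -2.38
units [ 4.96 -1.79 -1.75] -2.96
```

```bash
python3 -m handwheel '[[1,0.99,-0.36,0,-0.59],[1,0.99,-0.36,0,-0.59],[1,0.99,-0.36,0,-0.59],[1,0.99,-0.36,0,-0.59],[1,0.99,-0.36,0,-0.59],[1,0,0,-0.5,0],[1,0,0,-0.8,0],[1,0,0,-0.3,0]]'
python3 -m handwheel '[[1,0,0,-0.12,0],[1,0,0,0,0],[0.4,0,0,0,0],[0.4,0,0,0,0],[0.4,0,0,0.3,0],[0.4,0,0,0.8,0],[0,0,0,1,0],[0,0,0,1,0]]'
python3 -m handwheel '[[0,-0.9,0.9,0.5,0],[0,-0.9,0.9,0.5,0],[0,-0.9,0.9,0.5,0],[0,-0.9,0.9,0,0],[0,-0.9,0.9,0,0],[0,-0.9,0.9,0,0],[0,-0.9,0.9,0,0],[0,-0.9,0.9,0,0]]'
python3 - <<'E'
from h import *
for n,(x,y,w,h) in dict(top=(200,80,220,200),side=(130,80,240,200)).items():
    im=get_image(n); cv2.imwrite(f"pics/{n}5.png",cv2.resize(im[y:y+h,x:x+w,::-1],None,fx=3,fy=3,interpolation=cv2.INTER_CUBIC))
E
python3 st.py
```

```text
clock: 28.88
ee_pos: [0.6889, 0.0573, 0.0096]
tcp_rot: [-0.002, -0.24, 0.971, 0.001]
wrist_force: [0.4, -0.8, -1.2]
opening: 0.0099
finger_force: 29.8
clock: 29.88
ee_pos: [0.6906, 0.0567, 0.1025]
tcp_rot: [0.0, -0.24, 0.971, -0.0]
wrist_force: [-0.2, -0.0, 0.1]
opening: 0.0431
finger_force: 0.0
clock: 30.88
ee_pos: [0.4737, 0.2736, 0.1466]
tcp_rot: [0.001, -0.24, 0.971, 0.0]
wrist_force: [0.5, 0.2, 0.9]
opening: 0.044
finger_force: 0.0
t 30.98 pos [472.3 274.7 146.7] yaw 118.0 open 44.1 F [ 0.4  0.2 -0. ] ff 0.0 j6 -1.75
```

View pics/top5.png

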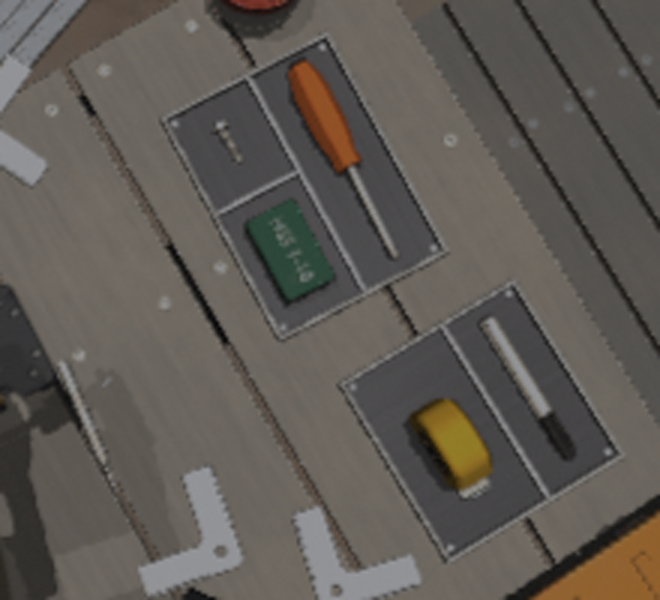

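View pics/side5.png

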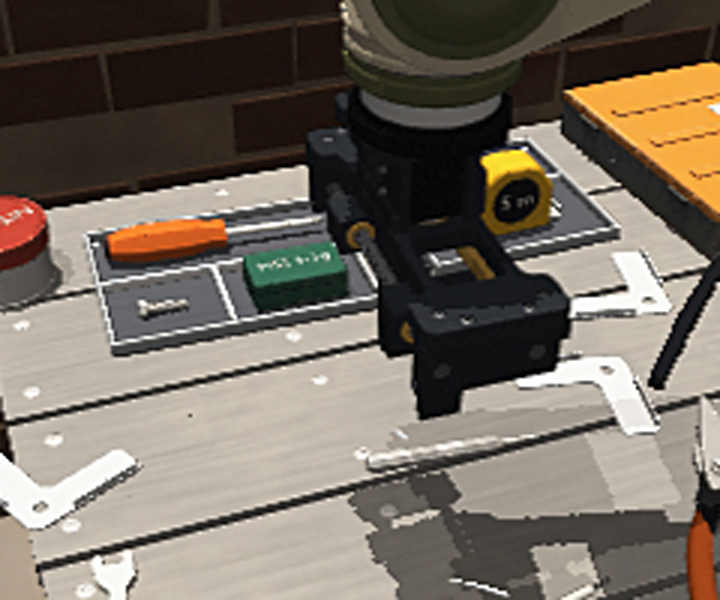

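All five are in their bays: driver (297,65)–(395,256), bolt (228,140), box (290,250), tape (452,445), marker (528,388). I'll do a quick numeric check of the driver's and marker's margins before handing in.

```bash
python3 - <<'E'
from h import *
T=lambda p:np.array(p)/3+[200,80]-.5
def loc(p,o,a,z):
    d=onz("top",T(p),z)[:2]*1000-np.array(o); a=np.radians(a); return np.round([d@[np.cos(a),np.sin(a)],d@[-np.sin(a),np.cos(a)]],1)
for p in [(297,65),(395,256)]: print("sd",loc(p,(657.1,-5),27.7,.017))
for p in [(488,320),(570,455)]: print("mk",loc(p,(460.5,-148.6),30.6,.009))
E
```

```text
sd [ 90.6 -41. ]
sd [-89.3 -35.7]
mk [ 66.9 -47.4]
mk [-61.1 -46. ]
```

```bash
python3 -c "
from station import order
print(order.sign_off())"
```

```text
the job is handed in; nothing more can be done
None
```

I made up both kits and handed the job in at about 31 s; the final camera check showed all five items inside their bays and the scriber undisturbed, the arm never touched the long screwdriver, and the hand-in returned no verdict.

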